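# Open the filter bay of the bench air filter

## Task

Change-over of the cordless bench air filter, using fingertip touches only. First press down the raised front half of its red rocker switch so that it is off, then press the blue snap tab fully in so that the grey filter lid springs free, and push the lid by its ridge back along the top of the housing until the filter bay is completely uncovered and the lid lies flat on the housing behind it. Do not grip, lift or tip the lid, and leave the things standing round the unit undisturbed.

Things in the scene. Friction and masses are not known exactly. Their poses are not given: they have to be found in the camera images.
- air_filter: cordless bench air filter, a fixed box 285 mm long (x from -155 to 130 mm), 190 mm wide (y), grey below, with a flat white top 85 mm above its underside. Origin: on its underside and middle line; x axis from the front (rocker, tab) to the empty rear top: the lid slides along it; z up. Behind the closed lid the top is free for x from 10 to 127 mm
- bay_centre (a point): centre of the filter bay at the level of the flat top: a 68 (x from -68 to 0 in the air_filter's frame) by 90 mm (y) opening under the lid. Side rails, 11 mm high, inner faces at y = -61.5 and 61.5 mm, x from -95 to 10 mm, guide the lid; lips on them hold its edges down for x from -95 to -30 mm
- power_rocker (a joint): red rocker, 40 (x) by 23 mm (y), on the front left of the top in a 3 mm high black frame, hinged across its middle at air_filter x = -122, y = 70 mm. 0 rad = on: front half (towards -x) slopes up, its outer end 14 mm above the flat top, rear half flat; 0.5 rad = off: front half flat, 5 mm above the top. Takes 1 to 3 N and stays where it is left
- rocker_raised_half (a point): point on the surface of the rocker's front half, 12.5 mm from its hinge line: press down here to switch off
- snap_tab (a joint): blue snap tab at the front; slides straight down: 0 = out (top face 10 mm above the flat top), 0.007 m = fully in (3 mm above it). Sprung, 3 to 7 N. Its tooth stands in a window of the lid and blocks it; pressed 6 mm it lets go and two spring pins drive the lid about 12 mm along +x. The lid then keeps the tab down until pushed on
- tab_top (a point): centre of the top face of the blue tab, 36 (x) by 40 mm (y); at air_filter x = -126, y = 0 mm
- filter_lid: grey filter lid, a loose plate 105 (x) by 120 (y) by 6 mm, 0.14 kg, lying on the flat top, x as the air_filter's. Origin: centre of its underside, at air_filter x = -42.5 mm when closed. A ridge to push on, 12 mm thick (lid x from 0 to 12 mm), 70 mm wide (y), rises to 20 mm above its underside. Pushing takes up to about 8 N
- lid_ridge (a point): middle of the ridge's front face (lid x = 0, y = 0), 13 mm above the lid's underside; push here towards +x
- lid_corner_left (a point): lid's front left corner at its underside (lid x = -52.5, y = 60 mm); the bay is uncovered when both front corners are past air_filter x = 0
- lid_corner_right (a point): lid's front right corner at its underside (lid x = -52.5, y = -60 mm)
- spare_filter: spare pleated paper filter in a cardboard frame, 66 x 88 x 18 mm; loose bystander, origin at the centre of its underside
- cedar_bottle: brown bottle with black cap, 62 mm wide, 127 mm tall; loose bystander, origin at the centre of its underside
- yellow_jar: white-lidded jar with a yellow band, 66 mm wide, 53 mm tall; loose bystander, origin at the centre of its underside
- red_jar: white-lidded jar with a red band, 68 mm wide, 56 mm tall; loose bystander, origin at the centre of its underside
- blue_goggles: blue-framed glasses, 54 x 137 x 50 mm; loose bystander, origin at the centre of its underside

How it is judged:
By the outcome, as a careful person would: the job done as asked, in the order asked, and still so for the second after the job is handed in, with the robot touching nothing.
It also fails if it takes over 45 s, if anything falls off the work surface, if the arm or the gripper's body presses on something with over 40 N, if the wrist force passes 120 N, or if a joint passes its speed limit or range.

## Robot

A 7-joint arm with a two-finger parallel gripper is mounted at the origin on a cart in front of the work surface, level with it; the furniture and walls round the work are solid. World frame = base frame: x ahead of the robot, y to its left, z up, the work surface at z = 0. Lengths are in m, angles in rad, forces in N, time in s.
With the tool pointing down it reaches from about 0.4 to 0.85 m from the base axis. Payload 4.4 kg.
Tool frame: the origin (TCP) lies at the very end of the fingers, on their centre line; the grasp point (between the pads) lies env.pinch_z behind it (env.pinch_z is the distance from the TCP to the grasp point, in m); x points along the fingers, y is the direction in which the jaws open and shut, and the axes are right-handed (so a half turn about x gives the same grasp; the last joint's range is limited). The gripper opens to 94 mm and grips with 3 to 60 N. Pads are 16 mm wide; open, the fingers measure 119 mm over their backs; the gripper's body (75 mm by 177 mm) begins 78 mm behind the grasp point.
Start: joints at [-1.363, 0.628, 0.038, 1.517, -0.027, 0.996, -0.02], TCP at [0.176, 0.626, 0.167] pointing down, gripper open.
Joint ranges: [-3.06, 3.06], [-0.37, 2.12], [-1.25, 1.32], [0.18, 2.47], [-1.1, 4.24], [0.23, 1.98], [-2.94, 2.94]. Speed limits (rad/s): [2.57, 2.57, 3.14, 3.14, 3.14, 3.14, 3.14].

## Interface

Orientations are given as a rotation vector (axis times angle).
In Python, from cell import state, imaging, sign_off, env gives the robot as it stands.
- The arm moves only by the tool apply_moves, never from a script. Its argument "moves" is a list of rows, each an object with "jaw": the closure, from 0 (fully open) to 1 (shut); "xyz": the shift along the world's x, y, z in mm, a list of three; "twist": the turn, a rotation vector about the world's x, y, z in degrees, a list of three. In form: [{"jaw": jaw, "xyz": [dx, dy, dz], "twist": [wx, wy, wz]}, ...]. A call has 1 to 20 rows; each row is the pose to reach, as a shift and turn from the pose commanded when the call began; what a row does not reach only later rows make up. A row lasts 1/8 s, in which the tool goes at most 62.5 mm and 10.7 degrees, less where a joint would pass 70% of its speed; a pose out of reach is approached as far as the arm can. A call with a gripper value outside its range is refused whole. The fingers move at their own pace and stop on an object; "force" is the grip in N (left out, the last holds). Time passes only in rows, so rows that repeat a pose let the fingers close. It gives the time, the measured TCP pose, the force and the opening at its end, in the units of the state.
- state(): the state, without advancing time (a new reading comes with each control period).
- imaging.grab_frame(name): name is "side" or "top"; returns the picture (480x640x3 uint8, blue, green, red); there is no depth.
- imaging.camera_model(name): a dict with "camera_matrix" (3x3 intrinsics, pixels), "world_to_cam" (4x4, takes a point from world to camera coordinates). Camera axes: x right, y down, z forward; pixel columns grow to the right and rows downward; lengths in m; the calibration is good to about 2 mm. A picture is of the moment at which its call begins. camera_model takes no time and is no camera call.
- sign_off(): hands the job in, once; it reports no verdict.
The state is a dict: "t": time; "q": joint angles; "dq": joint speeds; "joint_torque": joint torques, N m; "tcp_pos": TCP position; "eef_rot": TCP orientation; "contact_force": force on the tool from outside, world axes, zero at the start; "moment": the same for the moment, N m; "grip_width": opening from 0.0 (shut) to 1.0 (fully open).
Only numpy, scipy, OpenCV 4.12 (cv2) and the standard library are available. Lean on these libraries where they do the work, as an engineer would, in place of code of your own. Each camera call takes 0.05 s, during which the arm holds its last target.

## Working session

There is one attempt and no reset: what is moved stays moved. The work goes in short steps, Python scripts to look and compute and a tool call to move; the robot and the scene stay as the last step left them, time stands still between calls to the robot, and variables do not carry over. Pictures are saved under pics/ and viewed, and the job is handed in when it is done.

Besides the shell and the picture viewer there is one more tool, called after "Request:" as a command line: name --argument value ..., lists and objects as JSON in quotes. apply_moves: Moves the arm, as the interface text tells. Its arguments: {"type":"object","properties":{"moves":{"type":"array","items":{"type":"object","properties":{"jaw":{"type":"number"},"xyz":{"type":"array","items":{"type":"number"}},"twist":{"type":"array","items":{"type":"number"}}}}},"force":{"type":"number"}},"required":["moves"]}

```bash
mkdir -p pics; ls; python3 - <<'E'
from cell import state, imaging, env
import cv2,numpy as np
print(state()); print(env.pinch_z)
for n in("top","side"):
    cv2.imwrite(f"pics/{n}0.png",imaging.grab_frame(n)); m=imaging.camera_model(n); print(n,np.round(m["camera_matrix"],1),np.round(m["world_to_cam"],3))
E
```

```text
pics
{'t': 0.0, 'q': array([-1.36283421,  0.62929923,  0.03842717,  1.51832781, -0.02701353,
        0.99629481, -0.02002646]), 'dq': array([-0.00153215,  0.00054869, -0.00028744, -0.00161605,  0.00158548,
        0.00032249,  0.00122434]), 'joint_torque': array([-1.15988760e-04, -5.49711514e+01,  1.14252649e+00, -1.86634022e+01,
       -5.24935056e-02,  2.34994479e-02,  1.70679027e-04]), 'tcp_pos': array([0.1754966 , 0.62511859, 0.16589716]), 'eef_rot': array([ 0.21350107,  1.56033797, -0.21632812]), 'contact_force': array([-0.21020308, -0.28770931,  0.1209638 ]), 'moment': array([-0.0332896 ,  0.01287105,  0.00370495]), 'grip_width': 0.9990146859895432}
0.0188
top [[566.2   0.  326.4]
 [  0.  566.2 236.3]
 [  0.    0.    1. ]] [[ 0.029 -0.999  0.014 -0.003]
 [-0.996 -0.03  -0.089  0.553]
 [ 0.09  -0.011 -0.996  1.182]
 [ 0.     0.     0.     1.   ]]
side [[496.8   0.  317.2]
 [  0.  496.8 238.9]
 [  0.    0.    1. ]] [[-0.999  0.05  -0.013  0.552]
 [ 0.04   0.574 -0.818  0.032]
 [-0.034 -0.818 -0.575  1.184]
 [ 0.     0.     0.     1.   ]]
```

View pics/top0.png

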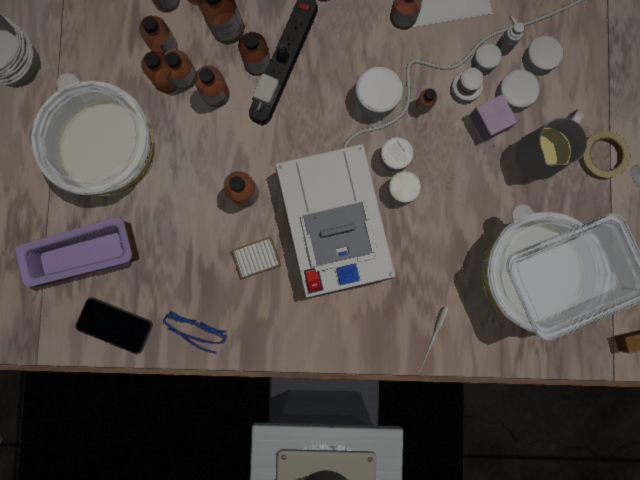

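View pics/side0.png

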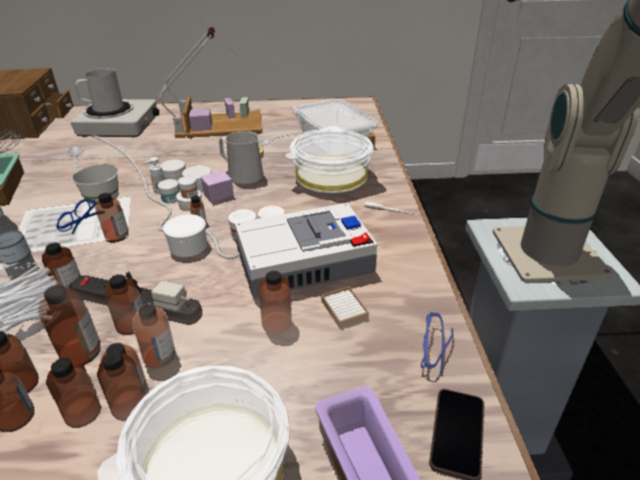

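```bash
cat > h.py <<'E'
import numpy as np,cv2
from cell import imaging
def ray(n,px,z):
    m=imaging.camera_model(n);K=m["camera_matrix"];T=m["world_to_cam"];R=T[:3,:3];t=T[:3,3]
    c=-R.T@t; d=R.T@np.linalg.inv(K)@np.array([px[0],px[1],1.]); return c+d*(z-c[2])/d[2]
def proj(n,P):
    m=imaging.camera_model(n);K=m["camera_matrix"];T=m["world_to_cam"]
    p=K@(T[:3,:3]@np.asarray(P,float)+T[:3,3]); return p[:2]/p[2]
E
python3 - <<'E'
import cv2,numpy as np
from h import *
for n,(x0,y0,x1,y1) in {"top":(255,130,415,310),"side":(220,190,400,300)}.items():
    im=cv2.imread(f"pics/{n}0.png"); f=4 if n=="side" else 3.3
    cv2.imwrite(f"pics/{n}0z.png",cv2.resize(im[y0:y1,x0:x1],None,fx=f,fy=f,interpolation=cv2.INTER_CUBIC))
im=cv2.imread("pics/top0.png");hsv=cv2.cvtColor(im,cv2.COLOR_BGR2HSV)
def comps(m,name,z):
    n,l,s,c=cv2.connectedComponentsWithStats(m.astype(np.uint8))
    for i in range(1,n):
        if s[i,4]>60 and 260<c[i][0]<410 and 130<c[i][1]<310:
            cn=cv2.findContours((l==i).astype(np.uint8),0,2)[0][0]; r=cv2.minAreaRect(cn); b=cv2.boxPoints(r)
            print(name,s[i,4],c[i].round(1),ray("top",c[i],z)[:2].round(4),"rectc",ray("top",r[0],z)[:2].round(4),"size",np.round(r[1],1),r[2]);print(np.array([ray("top",p,z)[:2] for p in b]).round(4).tolist(), b.round(1).tolist())
h,s,v=cv2.split(hsv)
comps((h>100)&(h<130)&(s>150)&(v>60),"blue",.095)
comps(((h<8)|(h>172))&(s>180)&(v>90),"red",.092)
comps((s<40)&(v>150),"white",.085)
comps((s<60)&(v>60)&(v<135),"grey",.091)
E
```

```text
blue 315 [347.5 273.8] [ 0.4723 -0.03  ] rectc [ 0.4722 -0.03  ] size [16.5 18.9] 75.96376037597656
[[0.4829, -0.0074], [0.4931, -0.0439], [0.4615, -0.0526], [0.4513, -0.0163]] [[336.29998779296875, 268.20001220703125], [354.6000061035156, 263.6000061035156], [358.6000061035156, 279.6000061035156], [340.29998779296875, 284.20001220703125]]
red 174 [312.9 279.3] [0.4594 0.0387] rectc [0.459  0.0384] size [17.9 10.9] 75.96376037597656
[[0.4733, 0.0538], [0.4792, 0.0328], [0.4447, 0.0231], [0.4389, 0.044]] [[305.5, 272.1000061035156], [316.1000061035156, 269.5], [320.5, 286.8999938964844], [309.8999938964844, 289.5]]
white 553 [397.2 153. ] [ 0.7233 -0.1264] rectc [ 0.7244 -0.126 ] size [27. 28.] 90.0
[[0.7518, -0.0966], [0.7537, -0.1544], [0.6972, -0.1552], [0.6953, -0.0977]] [[383.0, 139.0], [411.0, 139.0], [411.0, 166.0], [383.0, 166.0]]
white 617 [405.1 186.3] [ 0.6547 -0.1439] rectc [ 0.6547 -0.1441] size [27.6 26.9] 45.0
[[0.654, -0.1047], [0.6947, -0.1429], [0.6555, -0.1836], [0.615, -0.1453]] [[386.0, 186.0], [405.0, 167.0], [424.5, 186.5], [405.5, 205.5]]
grey 168977 [320.9 185
[... 494 characters left out ...]
00061035156, 200.39999389648438]]
grey 112 [301.7 186.4] [0.6467 0.0673] rectc [0.6463 0.0673] size [50.4  2.2] 77.00537872314453
[[0.696, 0.0827], [0.6972, 0.0783], [0.597, 0.052], [0.5958, 0.0564]] [[294.8999938964844, 162.3000030517578], [297.1000061035156, 161.6999969482422], [308.3999938964844, 210.89999389648438], [306.20001220703125, 211.39999389648438]]
grey 62 [340.5 272. ] [ 0.4756 -0.0161] rectc [ 0.4781 -0.0196] size [15.  27.8] 36.869895935058594
[[0.464, 0.0087], [0.5095, -0.0235], [0.4922, -0.0481], [0.4468, -0.0158]] [[327.8999938964844, 277.3999938964844], [344.6000061035156, 255.1999969482422], [356.6000061035156, 264.20001220703125], [339.8999938964844, 286.3999938964844]]
```

View pics/top0z.png

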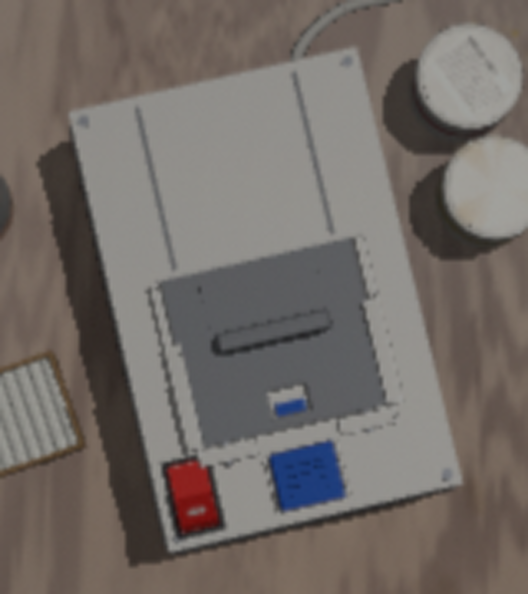

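View pics/side0z.png

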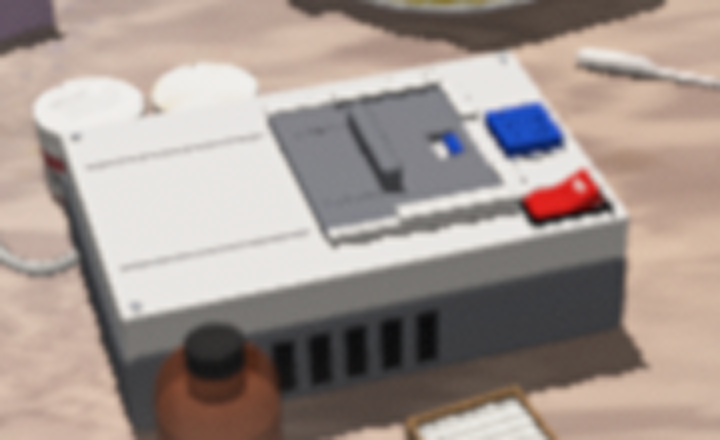

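```bash
python3 - <<'E'
import numpy as np
from h import *
px=np.array([(70,113),(355,48),(463,484),(170,552)])/3.3+[255,130]
W=np.array([ray("top",p,.085)[:2] for p in px])
M=np.array([(130,95),(130,-95),(-155,-95),(-155,95)])/1e3
# add blue, red centres
W=np.vstack([W,[.4722,-.0300],[.459,.0384]]);M=np.vstack([M,[-.126,0],[-.122,.070]])
mc,wc=M.mean(0),W.mean(0);A=(M-mc).T@(W-wc);a=np.arctan2(A[0,1]-A[1,0],A[0,0]+A[1,1])
R=np.array([[np.cos(a),-np.sin(a)],[np.sin(a),np.cos(a)]]);t=wc-R@mc
print(np.degrees(a),t,((M@R.T+t-W)*1e3).round(1))
# side check: same corners
sp=np.array([(65,133),(120,320),(627,215),(508,55)])/4.+[220,190]
Ms=np.array([(130,-95),(130,95),(-155,95),(-155,-95)])/1e3
for p,m in zip(sp,Ms): print("side",ray("side",p,.085)[:2].round(4),(R@m+t).round(4))
np.savez("pose.npz",R=R,t=t,a=a)
for n,p in dict(rock=(-.1345,.07),tab=(-.126,0),ridge0=(-.0425,0),ridge1=(.055,0),end=(.06,0),o=(0,0)).items(): print(n,(R@np.array(p)+t).round(4))
from scipy.spatial.transform import Rotation as Ro
from cell import state
print(Ro.from_rotvec(state()["eef_rot"]).as_matrix().round(3))
E
```

```text
14.739679096014335 [0.5934596  0.00101366] [[ 3.1  4.9]
 [ 4.6 -3. ]
 [-1.9 -3.2]
 [-3.8  3.1]
 [-0.6 -1. ]
 [-1.3 -0.7]]
side [ 0.7365 -0.0497] [ 0.7434 -0.0578]
side [0.6942 0.1265] [0.695 0.126]
side [0.4246 0.0536] [0.4194 0.0535]
side [ 0.4722 -0.1181] [ 0.4677 -0.1303]
rock [0.4456 0.0345]
tab [ 0.4716 -0.031 ]
ridge0 [ 0.5524 -0.0098]
ridge1 [0.6466 0.015 ]
end [0.6515 0.0163]
o [0.5935 0.001 ]
[[-0.     0.27   0.963]
 [-0.002  0.963 -0.27 ]
 [-1.    -0.002  0.   ]]
```

Request:
apply_moves --moves '[{"jaw": 1,"xyz": [40,-40,5],"twist": [0,0,3]},{"jaw": 1,"xyz": [80,-80,10],"twist": [0,0,6]},{"jaw": 1,"xyz": [120,-120,10],"twist": [0,0,9]},{"jaw": 1,"xyz": [160,-160,10],"twist": [0,0,12]},{"jaw": 1,"xyz": [190,-200,10],"twist": [0,0,15]},{"jaw": 1,"xyz": [205,-250,10],"twist": [0,0,18]},{"jaw": 1,"xyz": [220,-300,10],"twist": [0,0,21]},{"jaw": 1,"xyz": [230,-350,10],"twist": [0,0,24]},{"jaw": 1,"xyz": [240,-400,10],"twist": [0,0,27]},{"jaw": 1,"xyz": [250,-450,10],"twist": [0,0,30]},{"jaw": 1,"xyz": [260,-500,10],"twist": [0,0,30.4]},{"jaw": 1,"xyz": [265,-550,5],"twist": [0,0,30.4]},{"jaw": 1,"xyz": [270,-591,-10],"twist": [0,0,30.4]},{"jaw": 1,"xyz": [270,-591,-25],"twist": [0,0,30.4]},{"jaw": 1,"xyz": [270,-591,-35],"twist": [0,0,30.4]},{"jaw": 1,"xyz": [270,-591,-35],"twist": [0,0,30.4]},{"jaw": 1,"xyz": [270,-591,-35],"twist": [0,0,30.4]},{"jaw": 1,"xyz": [270,-591,-35],"twist": [0,0,30.4]}]'

```text
t: 2.35
tcp_pos: [0.4461, 0.0353, 0.1322]
eef_rot: [-0.202, 1.56, 0.202]
contact_force: [-0.4, 0.5, 0.8]
grip_width: 0.004
```

```bash
cat > look.py <<'E'
import sys
from h import *
from cell import state
k=sys.argv[1]; out=[]
for n,(x0,y0,x1,y1) in {"top":(255,130,415,310),"side":(220,160,400,300)}.items():
    im=imaging.grab_frame(n); cv2.imwrite(f"pics/{n}{k}.png",im)
    out.append(cv2.resize(im[y0:y1,x0:x1],(390,int(390*(y1-y0)/(x1-x0))),interpolation=cv2.INTER_CUBIC))
H=max(o.shape[0] for o in out)
cv2.imwrite(f"pics/both{k}.png",np.hstack([cv2.copyMakeBorder(o,0,H-o.shape[0],0,0,0) for o in out]))
E
python3 look.py 1
```

```text
(no output)
```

View pics/both1.png

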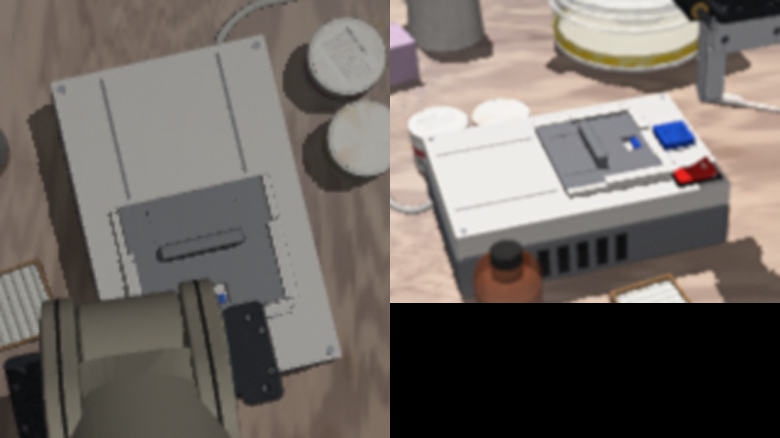

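```bash
python3 - <<'E'
from h import *
from cell import state
s=state();p=s["tcp_pos"];print(p,proj("side",p),proj("side",p+[0,0,.05]))
im=cv2.imread("pics/side1.png");cv2.imwrite("pics/s1z.png",cv2.resize(im[100:260,320:420],None,fx=3.7,fy=3.7))
E
```

```text
[0.44602719 0.03511918 0.13214405] [366.73724772 221.26921226] [367.79235207 201.15940394]
```

View pics/s1z.png

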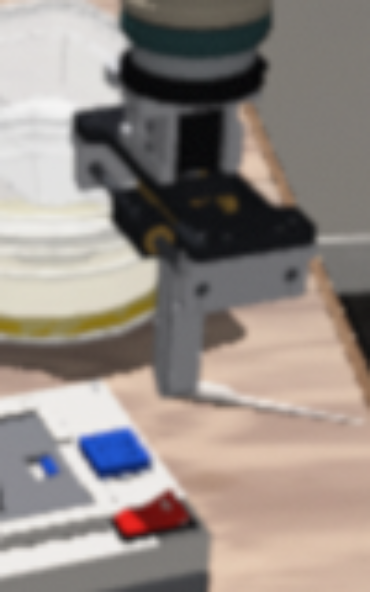

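```bash
python3 - <<'E'
from h import *
from cell import state
im=imaging.grab_frame("top");cv2.imwrite("pics/t1z.png",cv2.resize(im[200:400,220:420],None,fx=3,fy=3))
im=imaging.grab_frame("side");cv2.imwrite("pics/s2z.png",cv2.resize(im[60:260,320:480],None,fx=3,fy=3))
s=state();print(s["t"],s["tcp_pos"])
R=np.load("pose.npz")["R"]
for z in(.132,.167):
  c=s["tcp_pos"].copy();c[2]=z
  for x,y in((.0375,.0885),(.0375,-.0885),(-.0375,.0885),(-.0375,-.0885)):
    P=np.r_[c[:2]+R@[x,y],z+.097]
    print(z,x,y,((proj("top",P)-[220,200])*3).round(),((proj("side",P)-[320,60])*3).round())
  print(z,"tip",((proj("side",c)-[320,60])*3).round())
E
```

```text
2.55 [0.44587452 0.03494495 0.13200914]
0.132 0.0375 0.0885 [120. 230.] [145. 437.]
0.132 0.0375 -0.0885 [414. 162.] [ 51. 316.]
0.132 -0.0375 0.0885 [148. 356.] [255. 418.]
0.132 -0.0375 -0.0885 [444. 286.] [148. 301.]
0.132 tip [140. 484.]
0.167 0.0375 0.0885 [114. 228.] [148. 388.]
0.167 0.0375 -0.0885 [418. 158.] [ 51. 271.]
0.167 -0.0375 0.0885 [143. 359.] [260. 369.]
0.167 -0.0375 -0.0885 [449. 287.] [150. 256.]
0.167 tip [143. 442.]
```

View pics/t1z.png

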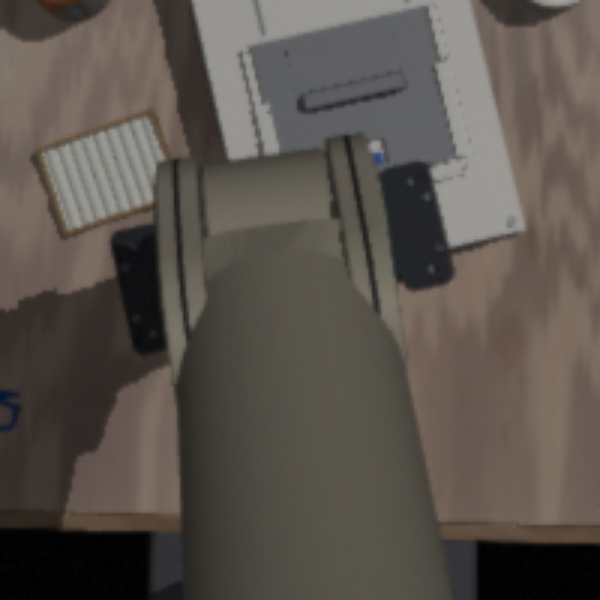

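View pics/s2z.png

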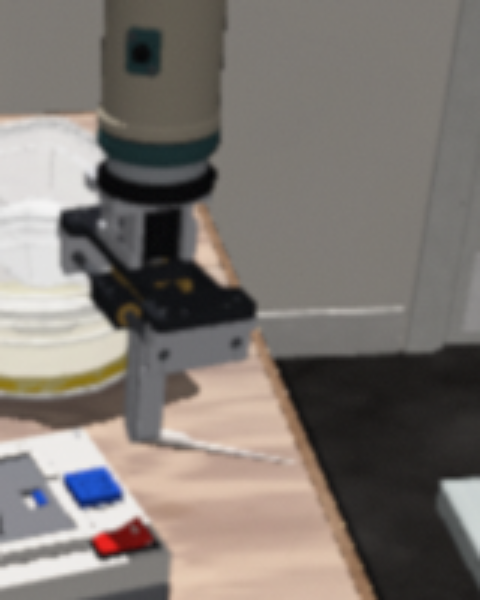

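Request:
apply_moves --moves '[{"jaw": 1,"xyz": [0,0,-8],"twist": [0,0,0]},{"jaw": 1,"xyz": [0,0,-16],"twist": [0,0,0]},{"jaw": 1,"xyz": [0,0,-24],"twist": [0,0,0]},{"jaw": 1,"xyz": [0,0,-28],"twist": [0,0,0]},{"jaw": 1,"xyz": [0,0,-28],"twist": [0,0,0]}]'

```text
t: 3.18
tcp_pos: [0.4454, 0.0348, 0.1034]
eef_rot: [-0.202, 1.562, 0.202]
contact_force: [0.4, -0.7, 0.4]
grip_width: 0.003
```

```bash
python3 - <<'E'
from h import *
from cell import state
im=imaging.grab_frame("side");cv2.imwrite("pics/s3z.png",cv2.resize(im[100:260,320:440],None,fx=4,fy=4,interpolation=cv2.INTER_CUBIC))
s=state();print(s["t"],s["tcp_pos"],s["contact_force"])
E
```

```text
3.225 [0.44568746 0.03479515 0.10362499] [-0.30140748 -0.38561712  1.18410376]
```

View pics/s3z.png

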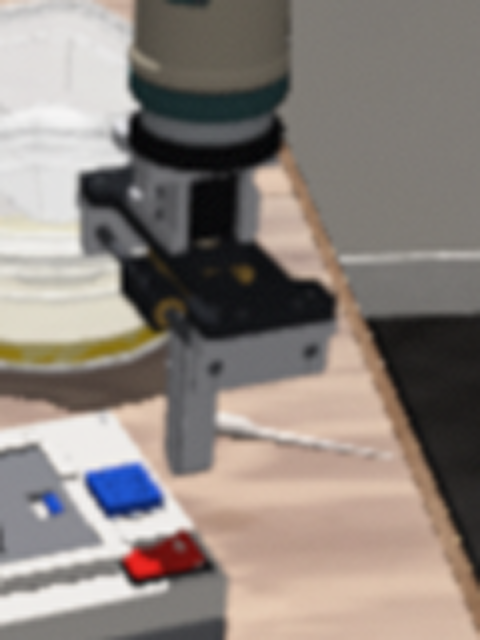

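Request:
apply_moves --moves '[{"jaw": 1,"xyz": [0,0,-3],"twist": [0,0,0]},{"jaw": 1,"xyz": [0,0,-6],"twist": [0,0,0]},{"jaw": 1,"xyz": [0,0,-8],"twist": [0,0,0]},{"jaw": 1,"xyz": [0,0,-8],"twist": [0,0,0]}]'

```text
t: 3.72
tcp_pos: [0.4456, 0.0348, 0.0956]
eef_rot: [-0.202, 1.562, 0.202]
contact_force: [-0.0, -0.6, -0.3]
grip_width: 0.007
```

```bash
python3 - <<'E'
from h import *
from cell import state
im=imaging.grab_frame("side");cv2.imwrite("pics/s4z.png",cv2.resize(im[140:260,320:440],None,fx=4,fy=4,interpolation=cv2.INTER_CUBIC))
s=state();print(s["t"],s["tcp_pos"],s["contact_force"],proj("side",s["tcp_pos"]))
z=np.load("pose.npz");R,t=z["R"],z["t"]
for p in((-.126,0,.095),(-.122,.07,.09),(-.155,.095,.085),(.13,-.095,.085)): print(p,proj("side",np.r_[R@p[:2]+t,p[2]]).round(1))
E
```

```text
3.775 [0.44570488 0.03480867 0.09572968] [-0.37160465  0.36784109 -0.42578951] [366.13220004 235.15832218]
(-0.126, 0, 0.095) [351.1 219.6]
(-0.122, 0.07, 0.09) [360.7 238.3]
(-0.155, 0.095, 0.085) [379.1 243.6]
(0.13, -0.095, 0.085) [233.6 221.5]
```

View pics/s4z.png

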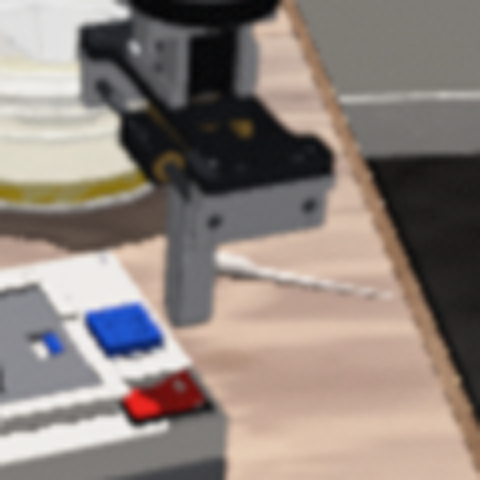

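Request:
apply_moves --moves '[{"jaw": 1,"xyz": [0,0,-5],"twist": [0,0,0]},{"jaw": 1,"xyz": [0,0,-10],"twist": [0,0,0]},{"jaw": 1,"xyz": [0,0,-15],"twist": [0,0,0]},{"jaw": 1,"xyz": [0,0,-20],"twist": [0,0,0]},{"jaw": 1,"xyz": [0,0,-22],"twist": [0,0,0]},{"jaw": 1,"xyz": [0,0,-22],"twist": [0,0,0]}]'

```text
t: 4.53
tcp_pos: [0.4456, 0.0348, 0.0736]
eef_rot: [-0.202, 1.562, 0.202]
contact_force: [-0.8, 0.7, 0.4]
grip_width: 0.009
```

```bash
python3 - <<'E'
from h import *
from cell import state
im=imaging.grab_frame("side");cv2.imwrite("pics/s5z.png",cv2.resize(im[140:260,320:440],None,fx=4,fy=4,interpolation=cv2.INTER_CUBIC))
s=state();print(s["t"],s["tcp_pos"],s["contact_force"],proj("side",s["tcp_pos"]))
E
```

```text
4.575 [0.44574474 0.03477464 0.07376602] [-0.58858655  0.32685423  1.39178698] [365.68212031 243.32107865]
```

View pics/s5z.png

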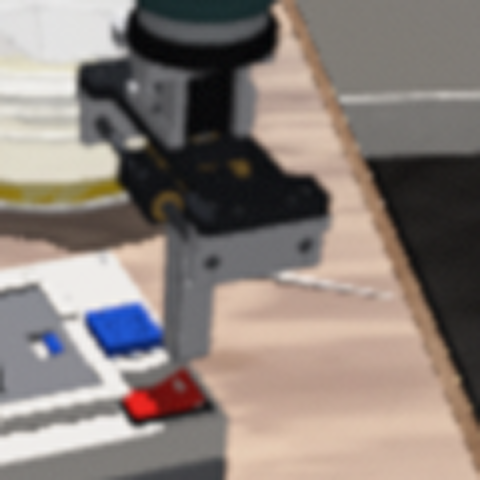

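Request:
apply_moves --moves '[{"jaw": 1,"xyz": [0,0,-2],"twist": [0,0,0]},{"jaw": 1,"xyz": [0,0,-4],"twist": [0,0,0]},{"jaw": 1,"xyz": [0,0,-6],"twist": [0,0,0]},{"jaw": 1,"xyz": [0,0,-8],"twist": [0,0,0]},{"jaw": 1,"xyz": [0,0,-8],"twist": [0,0,0]}]'

```text
t: 5.2
tcp_pos: [0.4456, 0.0348, 0.0656]
eef_rot: [-0.202, 1.562, 0.202]
contact_force: [-0.9, -1.1, 0.1]
grip_width: 0.005
```

```bash
python3 - <<'E'
from h import *
from cell import state
im=imaging.grab_frame("side");cv2.imwrite("pics/s6z.png",cv2.resize(im[160:260,320:420],None,fx=5,fy=5,interpolation=cv2.INTER_CUBIC))
s=state();print(s["t"],s["tcp_pos"],s["contact_force"],s["moment"])
E
```

```text
5.25 [0.44566953 0.03479414 0.06568833] [0.90530146 0.26036134 0.58593151] [-0.0011516   0.03893532  0.0460566 ]
```

View pics/s6z.png

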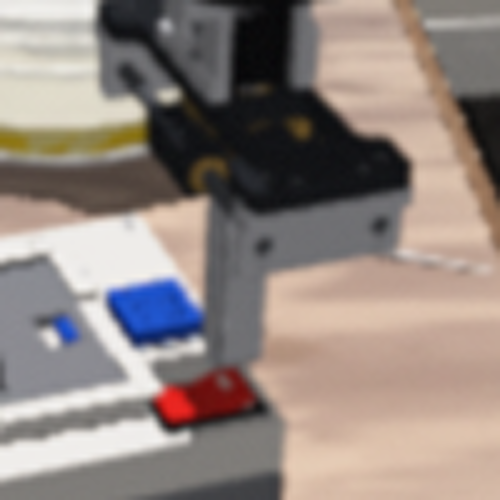

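```bash
python3 - <<'E'
from h import *
from cell import state
s=state();z=np.load("pose.npz");R,t=z["R"],z["t"]
print((R.T@(s["tcp_pos"][:2]-t)).round(4))
for Z in(.09,.1,.105,.11,.115):
  print(Z,[((proj("side",np.r_[s["tcp_pos"][:2]+R@[x,y],Z])-[320,160])*5).round().tolist() for x,y in((.008,.0125),(-.008,.0125),(.008,-.0125),(-.008,-.0125))])
for p in((-.142,.0585,.099),(-.142,.0815,.099),(-.122,.0585,.09),(-.122,.0815,.09)):print(((proj("side",np.r_[R@p[:2]+t,p[2]])-[320,160])*5).round())
im=imaging.grab_frame("top");cv2.imwrite("pics/t6z.png",cv2.resize(im[200:320,250:400],None,fx=4,fy=4))
E
```

```text
[-0.1343  0.0703]
0.09 [[224.0, 406.0], [258.0, 399.0], [203.0, 375.0], [236.0, 368.0]]
0.1 [[225.0, 387.0], [259.0, 380.0], [203.0, 356.0], [237.0, 349.0]]
0.105 [[225.0, 377.0], [260.0, 370.0], [204.0, 346.0], [238.0, 340.0]]
0.11 [[226.0, 368.0], [260.0, 361.0], [204.0, 337.0], [238.0, 330.0]]
0.115 [[226.0, 358.0], [261.0, 351.0], [205.0, 327.0], [239.0, 321.0]]
[237. 352.]
[257. 380.]
[194. 377.]
[214. 406.]
```

View pics/t6z.png

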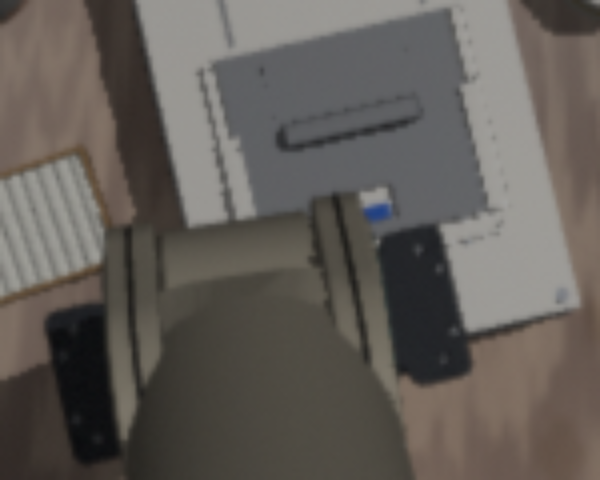

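Request:
apply_moves --moves '[{"jaw": 1,"xyz": [0,0,-2],"twist": [0,0,0]},{"jaw": 1,"xyz": [0,0,-4],"twist": [0,0,0]},{"jaw": 1,"xyz": [0,0,-6],"twist": [0,0,0]},{"jaw": 1,"xyz": [0,0,-8],"twist": [0,0,0]},{"jaw": 1,"xyz": [0,0,-10],"twist": [0,0,0]},{"jaw": 1,"xyz": [0,0,-10],"twist": [0,0,0]}]'

```text
t: 6.05
tcp_pos: [0.446, 0.0349, 0.0556]
eef_rot: [-0.201, 1.561, 0.202]
contact_force: [0.5, 0.4, 0.4]
grip_width: 0.005
```

```bash
cat > s.py <<'E'
import sys
from h import *
from cell import state
k=sys.argv[1]
im=imaging.grab_frame("side");cv2.imwrite(f"pics/s{k}z.png",cv2.resize(im[160:260,320:420],None,fx=5,fy=5,interpolation=cv2.INTER_CUBIC))
s=state();print(s["t"],s["tcp_pos"],s["contact_force"],s["moment"])
E
python3 s.py 7
```

```text
6.1 [0.44644557 0.03499125 0.05573818] [-0.23076453  0.13796922 -0.68400028] [ 0.00060757 -0.04269098  0.00710248]
```

View pics/s7z.png

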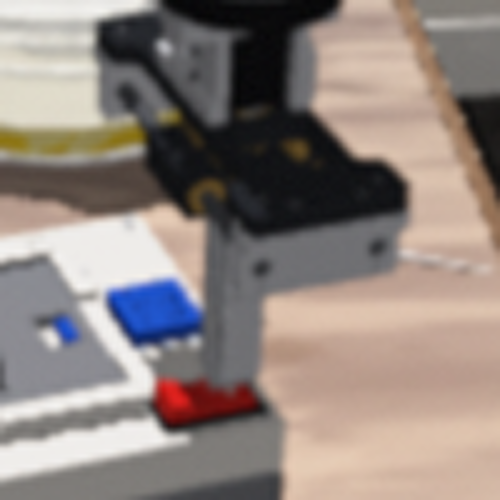

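Request:
apply_moves --moves '[{"jaw": 1,"xyz": [0,0,-2],"twist": [0,0,0]},{"jaw": 1,"xyz": [0,0,-4],"twist": [0,0,0]},{"jaw": 1,"xyz": [0,0,-6],"twist": [0,0,0]},{"jaw": 1,"xyz": [0,0,-6],"twist": [0,0,0]}]'

```text
t: 6.6
tcp_pos: [0.4458, 0.0348, 0.0512]
eef_rot: [-0.202, 1.561, 0.201]
contact_force: [-5.4, -1.0, 22.8]
grip_width: 0.005
```

```bash
python3 s.py 8
```

```text
6.65 [0.44580549 0.03479092 0.05125886] [-4.61195554  0.07688096 22.06184914] [-0.06937039  1.15716425  0.05233446]
```

View pics/s8z.png

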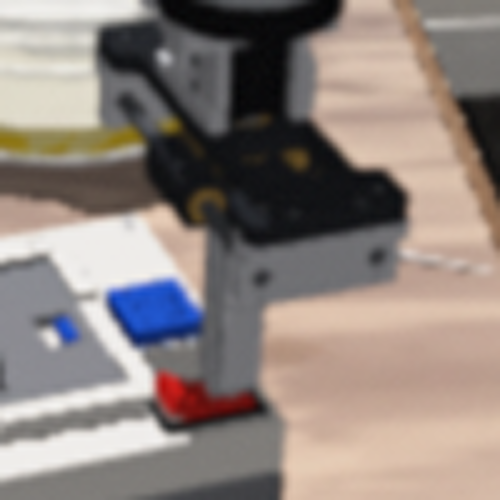

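Request:
apply_moves --moves '[{"jaw": 1,"xyz": [0,0,15],"twist": [0,0,0]},{"jaw": 1,"xyz": [0,0,35],"twist": [0,0,0]},{"jaw": 1,"xyz": [8,-20,40],"twist": [0,0,0]},{"jaw": 1,"xyz": [18,-45,40],"twist": [0,0,0]},{"jaw": 1,"xyz": [26,-66,40],"twist": [0,0,0]},{"jaw": 1,"xyz": [26,-66,30],"twist": [0,0,0]},{"jaw": 1,"xyz": [26,-66,20],"twist": [0,0,0]},{"jaw": 1,"xyz": [26,-66,20],"twist": [0,0,0]}]'

```text
t: 7.65
tcp_pos: [0.4703, -0.0299, 0.0686]
eef_rot: [-0.202, 1.564, 0.204]
contact_force: [-0.1, -0.2, -0.2]
grip_width: 0.004
```

```bash
python3 s.py 9; python3 -c "
from h import *;from cell import state
p=state()['tcp_pos'];z=np.load('pose.npz');print(z['R'].T@(p[:2]-z['t']))"
```

```text
7.7 [ 0.47086373 -0.03006432  0.06907135] [-0.45692668  0.20512145  0.035524  ] [0.04103688 0.04469006 0.01900628]
[-0.12646856  0.00113654]
```

View pics/s9z.png

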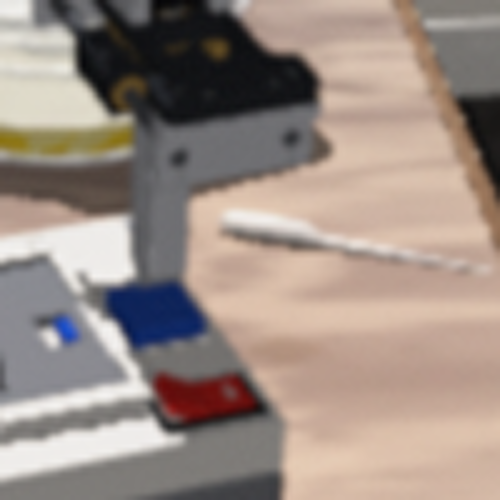

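Request:
apply_moves --moves '[{"jaw": 1,"xyz": [0,0,-6],"twist": [0,0,0]},{"jaw": 1,"xyz": [0,0,-12],"twist": [0,0,0]},{"jaw": 1,"xyz": [0,0,-15],"twist": [0,0,0]},{"jaw": 1,"xyz": [0,0,-18],"twist": [0,0,0]},{"jaw": 1,"xyz": [0,0,-20],"twist": [0,0,0]},{"jaw": 1,"xyz": [0,0,-21],"twist": [0,0,0]},{"jaw": 1,"xyz": [0,0,-21],"twist": [0,0,0]}]'

```text
t: 8.57
tcp_pos: [0.4717, -0.0309, 0.0495]
eef_rot: [-0.201, 1.561, 0.202]
contact_force: [-2.6, 1.8, 11.9]
grip_width: 0.007
```

```bash
python3 look.py 10; python3 s.py 10
```

```text
8.725 [ 0.4717172  -0.03097734  0.04947555] [-2.7702449   1.55492651 12.64288389] [0.40821522 0.60052779 0.05602591]
```

View pics/both10.png

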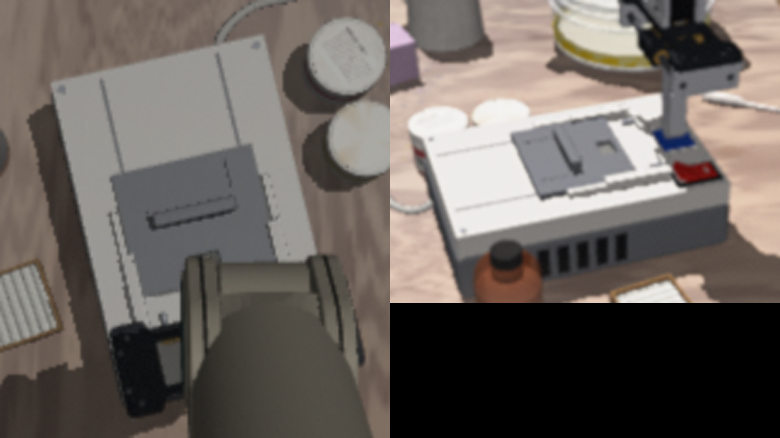

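Request:
apply_moves --moves '[{"jaw": 1,"xyz": [0,0,10],"twist": [0,0,0]},{"jaw": 1,"xyz": [0,0,25],"twist": [0,0,0]},{"jaw": 1,"xyz": [0,0,40],"twist": [0,0,0]},{"jaw": 1,"xyz": [0,0,40],"twist": [0,0,0]}]'

```text
t: 9.22
tcp_pos: [0.4726, -0.0315, 0.0895]
eef_rot: [-0.202, 1.559, 0.201]
contact_force: [0.2, -0.7, 0.3]
grip_width: 0.005
```

```bash
cat > lid.py <<'E'
import sys
from h import *
from cell import state
k=sys.argv[1]
z=np.load("pose.npz");R,t=z["R"],z["t"]
im=imaging.grab_frame("top");cv2.imwrite(f"pics/L{k}t.png",cv2.resize(im[140:300,260:400],None,fx=3.7,fy=3.7,interpolation=cv2.INTER_CUBIC))
im2=imaging.grab_frame("side");cv2.imwrite(f"pics/L{k}s.png",cv2.resize(im2[180:270,225:400],None,fx=4.5,fy=4.5,interpolation=cv2.INTER_CUBIC))
s=state();print(s["t"],s["tcp_pos"],s["contact_force"],"unit xy",(R.T@(s["tcp_pos"][:2]-t)).round(4))
# rectified top view at lid-top plane z=.091 : 3px/mm? 2 px/mm, unit x -160..140, y -100..100
pts=np.array([(-.16,.1),(.14,.1),(.14,-.1),(-.16,-.1)])
src=np.float32([proj("top",np.r_[R@p+t,.091]) for p in pts])
W=cv2.warpPerspective(im,cv2.getPerspectiveTransform(src,np.float32([(0,0),(750,0),(750,500),(0,500)])),(750,500),flags=cv2.INTER_CUBIC)
cv2.imwrite(f"pics/R{k}.png",W)
g=cv2.cvtColor(W,cv2.COLOR_BGR2GRAY)
for y in(-.045,.045):
  r=int((.1-y)*2500); print(y,[ (int(-160+i/2.5),int(g[r-5:r+6,i].mean())) for i in range(100,740,10)])
E
python3 lid.py 11; python3 s.py 11
```

```text
9.325 [ 0.47160159 -0.03138788  0.08852049] [-0.71813134  0.6057218  -0.69513179] unit xy [-0.1261 -0.0003]
-0.045 [(-120, 80), (-116, 79), (-112, 79), (-108, 80), (-104, 79), (-100, 78), (-96, 78), (-92, 78), (-88, 103), (-84, 105), (-80, 102), (-76, 99), (-72, 95), (-68, 91), (-64, 85), (-60, 78), (-56, 67), (-52, 98), (-48, 100), (-44, 99), (-40, 100), (-36, 99), (-32, 99), (-28, 100), (-24, 99), (-20, 99), (-16, 98), (-12, 99), (-8, 98), (-4, 99), (0, 98), (4, 98), (8, 99), (12, 98), (16, 98), (20, 98), (24, 98), (28, 98), (32, 99), (36, 97), (40, 138), (44, 149), (48, 149), (52, 150), (56, 147), (60, 149), (64, 147), (68, 149), (72, 143), (76, 147), (80, 148), (84, 146), (88, 149), (92, 146), (96, 148), (100, 145), (104, 147), (108, 146), (112, 146), (116, 145), (120, 148), (124, 149), (128, 111), (132, 101)]
0.045 [(-120, 77), (-116, 76), (-112, 76), (-108, 72), (-104, 49), (-100, 14), (-96, 17), (-92, 31), (-88, 101), (-84, 102), (-80, 148), (-76, 153), (-72, 153), (-68, 118), (-64, 94), (-60, 96), (-56, 96), (-52, 97), (-48, 96), (-44, 96), (-40, 97), (-36, 96), (-32, 97), (-28, 96), (-24, 97), (-20, 96), (-16, 96), (-12, 96), (-8, 96), (-4, 96), (0, 96), (4, 95), (8, 96), (12, 95), (16, 95), (20, 95), (24, 95), (28, 95), (32, 95), (36, 96), (40, 139), (44, 152), (48, 151), (52, 151), (56, 151), (60, 152), (64, 150), (68, 151), (72, 151), (76, 151), (80, 151), (84, 149), (88, 150), (92, 149), (96, 149), (100, 149), (104, 150), (108, 149), (112, 148), (116, 149), (120, 149), (124, 150), (128, 120), (132, 109)]
9.375 [ 0.47133386 -0.03134227  0.08829437] [-0.38607185 -0.27046746  0.98580227] [0.0448371  0.02151083 0.05148348]
```

View pics/R11.png

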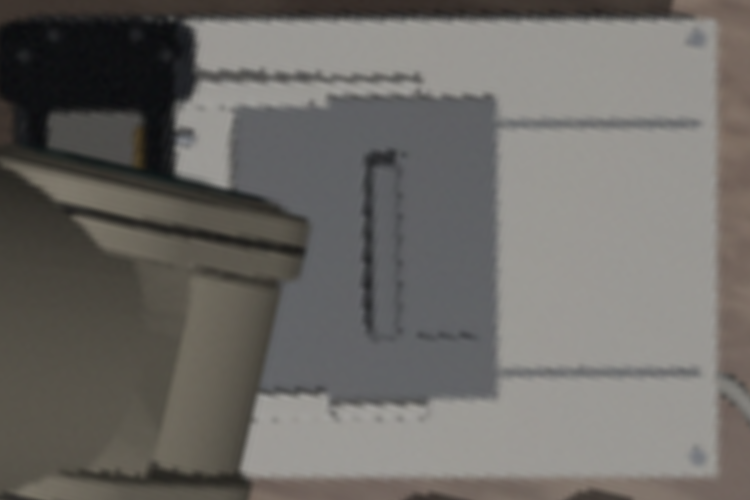

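View pics/L11s.png

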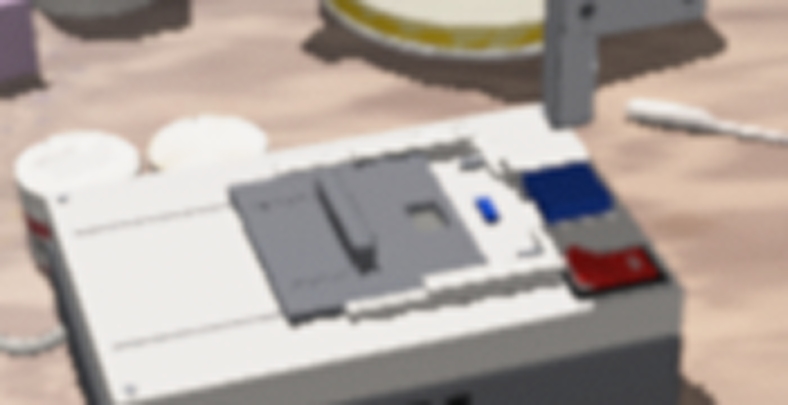

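Request:
apply_moves --moves '[{"jaw": 1,"xyz": [25,6.5,5],"twist": [0,0,0]},{"jaw": 1,"xyz": [50,13,5],"twist": [0,0,0]},{"jaw": 1,"xyz": [73.5,19.3,0],"twist": [0,0,0]},{"jaw": 1,"xyz": [73.5,19.3,-10],"twist": [0,0,0]},{"jaw": 1,"xyz": [73.5,19.3,-20],"twist": [0,0,0]},{"jaw": 1,"xyz": [73.5,19.3,-27],"twist": [0,0,0]},{"jaw": 1,"xyz": [73.5,19.3,-31],"twist": [0,0,0]},{"jaw": 1,"xyz": [73.5,19.3,-31],"twist": [0,0,0]},{"jaw": 1,"xyz": [73.5,19.3,-31],"twist": [0,0,0]}]'

```text
t: 10.5
tcp_pos: [0.5454, -0.0119, 0.0581]
eef_rot: [-0.202, 1.561, 0.201]
contact_force: [-0.2, 0.4, -0.2]
grip_width: 0.004
```

```bash
python3 lid.py 12 | head -1
```

```text
10.6 [ 0.54550653 -0.01188825  0.05813239] [-0.19306367  0.3015806  -0.12391051] unit xy [-0.0497 -0.0003]
```

View pics/L12s.png

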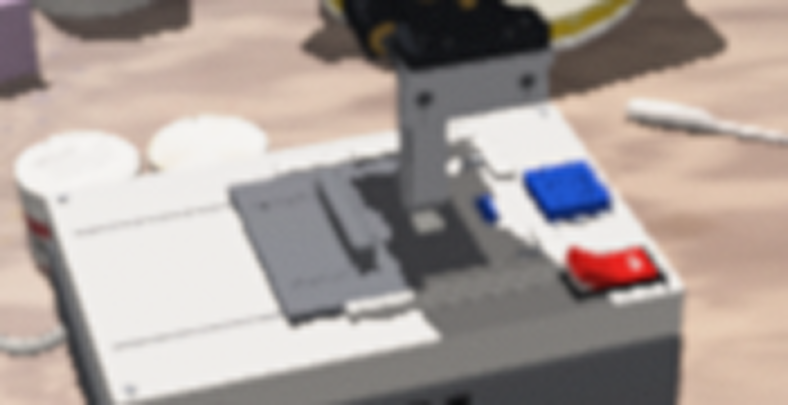

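Request:
apply_moves --moves '[{"jaw": 1,"xyz": [9.7,2.5,-1.5],"twist": [0,0,0]},{"jaw": 1,"xyz": [19.3,5.1,-1.5],"twist": [0,0,0]},{"jaw": 1,"xyz": [24.2,6.4,-1.5],"twist": [0,0,0]},{"jaw": 1,"xyz": [29,7.6,-1.5],"twist": [0,0,0]},{"jaw": 1,"xyz": [33.8,8.9,-1.5],"twist": [0,0,0]},{"jaw": 1,"xyz": [38.7,10.2,-1.5],"twist": [0,0,0]},{"jaw": 1,"xyz": [43.5,11.4,-1.5],"twist": [0,0,0]},{"jaw": 1,"xyz": [48.4,12.7,-1.5],"twist": [0,0,0]},{"jaw": 1,"xyz": [53.2,14,-1.5],"twist": [0,0,0]},{"jaw": 1,"xyz": [58,15.3,-1.5],"twist": [0,0,0]},{"jaw": 1,"xyz": [58,15.3,-1.5],"twist": [0,0,0]}]'

```text
t: 11.98
tcp_pos: [0.604, 0.0037, 0.0564]
eef_rot: [-0.202, 1.56, 0.202]
contact_force: [0.2, 0.5, -0.7]
grip_width: 0.006
```

```bash
python3 lid.py 13 | head -1
```

```text
12.075 [0.60358105 0.00347004 0.05641515] [ 0.23284613  0.1409905  -0.22906534] unit xy [ 0.0104 -0.0002]
```

View pics/L13s.png

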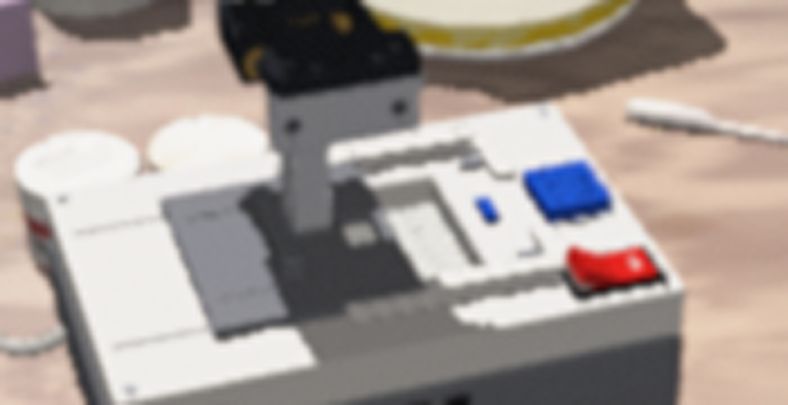

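View pics/R13.png

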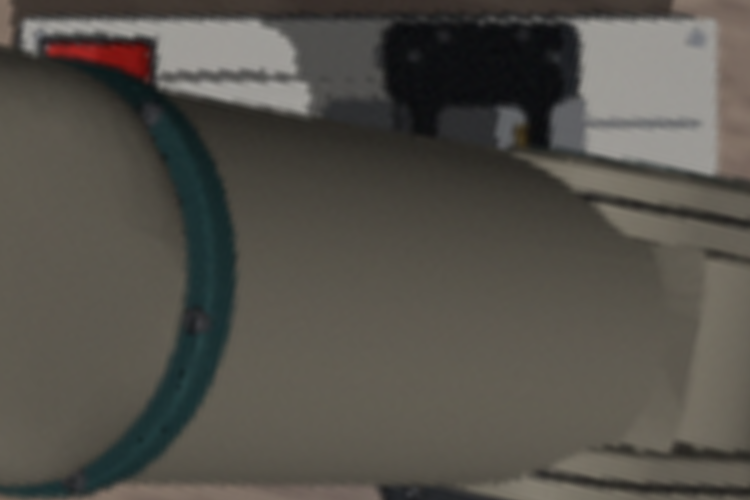

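Request:
apply_moves --moves '[{"jaw": 1,"xyz": [4.8,1.3,0],"twist": [0,0,0]},{"jaw": 1,"xyz": [9.7,2.5,0],"twist": [0,0,0]},{"jaw": 1,"xyz": [14.5,3.8,0],"twist": [0,0,0]},{"jaw": 1,"xyz": [19.3,5.1,0],"twist": [0,0,0]},{"jaw": 1,"xyz": [24.2,6.4,0],"twist": [0,0,0]},{"jaw": 1,"xyz": [28,7.4,0],"twist": [0,0,0]},{"jaw": 1,"xyz": [31,8.2,0],"twist": [0,0,0]},{"jaw": 1,"xyz": [34,8.9,0],"twist": [0,0,0]},{"jaw": 1,"xyz": [36.5,9.6,0],"twist": [0,0,0]},{"jaw": 1,"xyz": [37.7,9.9,0],"twist": [0,0,0]},{"jaw": 1,"xyz": [37.7,9.9,0],"twist": [0,0,0]}]'

```text
t: 13.45
tcp_pos: [0.6412, 0.0134, 0.0562]
eef_rot: [-0.202, 1.561, 0.202]
contact_force: [-1.4, -0.5, 1.1]
grip_width: 0.002
```

```bash
python3 lid.py 14 | head -1
```

```text
13.55 [0.6411838  0.01343473 0.05622211] [-1.11267965 -0.14167279  0.06297414] unit xy [ 0.0493 -0.0001]
```

View pics/L14s.png

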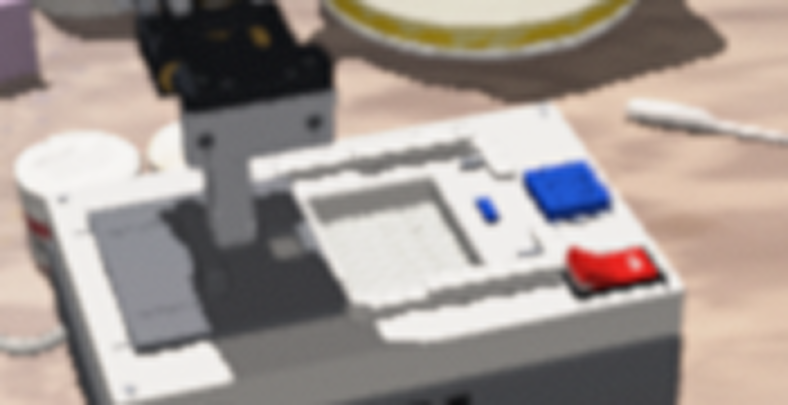

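Request:
apply_moves --moves '[{"jaw": 1,"xyz": [-6,-1.6,0],"twist": [0,0,0]},{"jaw": 1,"xyz": [-8,-2,15],"twist": [0,0,0]},{"jaw": 1,"xyz": [-10,-2.6,45],"twist": [0,0,0]},{"jaw": 1,"xyz": [-10,-2.6,85],"twist": [0,0,0]},{"jaw": 1,"xyz": [-40,40,90],"twist": [0,0,0]},{"jaw": 1,"xyz": [-80,80,90],"twist": [0,0,0]},{"jaw": 1,"xyz": [-110,130,90],"twist": [0,0,0]},{"jaw": 1,"xyz": [-130,180,90],"twist": [0,0,0]},{"jaw": 1,"xyz": [-150,230,90],"twist": [0,0,0]},{"jaw": 1,"xyz": [-150,260,90],"twist": [0,0,0]},{"jaw": 1,"xyz": [-150,260,90],"twist": [0,0,0]}]'

```text
t: 14.92
tcp_pos: [0.4906, 0.2767, 0.1474]
eef_rot: [-0.204, 1.559, 0.207]
contact_force: [0.8, -1.1, 0.9]
grip_width: 0.001
```

```bash
python3 lid.py 15
```

```text
15.025 [0.49142644 0.27221535 0.14684868] [-0.00312026  0.16414947  0.90436033] unit xy [-0.0297  0.2882]
-0.045 [(-120, 147), (-116, 146), (-112, 146), (-108, 146), (-104, 143), (-100, 146), (-96, 129), (-92, 113), (-88, 112), (-84, 116), (-80, 145), (-76, 146), (-72, 147), (-68, 122), (-64, 104), (-60, 107), (-56, 104), (-52, 98), (-48, 104), (-44, 105), (-40, 107), (-36, 104), (-32, 108), (-28, 104), (-24, 104), (-20, 104), (-16, 104), (-12, 101), (-8, 106), (-4, 101), (0, 113), (4, 145), (8, 88), (12, 93), (16, 93), (20, 93), (24, 92), (28, 93), (32, 92), (36, 92), (40, 92), (44, 92), (48, 92), (52, 91), (56, 91), (60, 91), (64, 91), (68, 91), (72, 91), (76, 91), (80, 91), (84, 91), (88, 91), (92, 90), (96, 90), (100, 90), (104, 90), (108, 90), (112, 108), (116, 138), (120, 140), (124, 141), (128, 104), (132, 95)]
0.045 [(-120, 144), (-116, 144), (-112, 144), (-108, 139), (-104, 143), (-100, 144), (-96, 118), (-92, 89), (-88, 97), (-84, 96), (-80, 140), (-76, 144), (-72, 144), (-68, 130), (-64, 128), (-60, 129), (-56, 126), (-52, 128), (-48, 129), (-44, 128), (-40, 129), (-36, 128), (-32, 126), (-28, 127), (-24, 129), (-20, 129), (-16, 127), (-12, 127), (-8, 128), (-4, 117), (0, 109), (4, 144), (8, 88), (12, 89), (16, 90), (20, 90), (24, 90), (28, 90), (32, 90), (36, 89), (40, 89), (44, 89), (48, 90), (52, 89), (56, 90), (60, 89), (64, 89), (68, 89), (72, 88), (76, 89), (80, 88), (84, 89), (88, 87), (92, 88), (96, 88), (100, 88), (104, 88), (108, 88), (112, 111), (116, 141), (120, 141), (124, 142), (128, 114), (132, 103)]
```

View pics/R15.png

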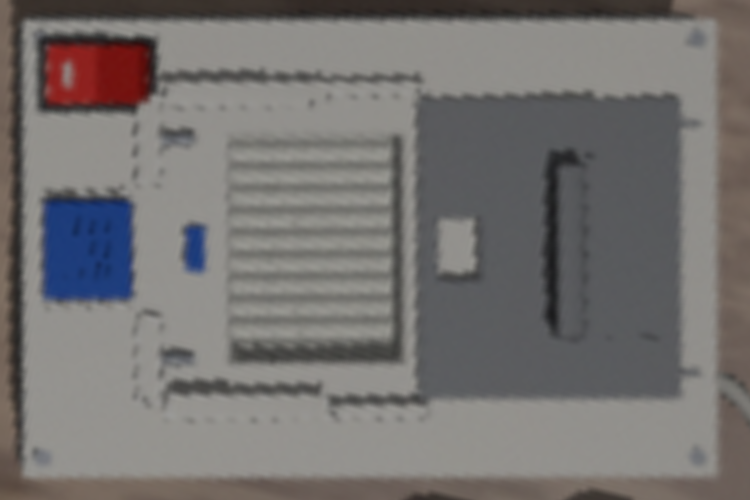

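View pics/L15s.png

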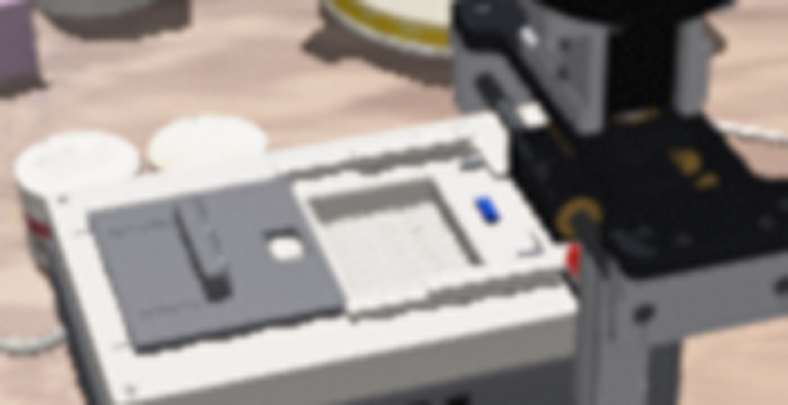

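```bash
python3 - <<'E'
from h import *
a=cv2.imread("pics/top0.png");b=imaging.grab_frame("top");cv2.imwrite("pics/topF.png",b)
d=(cv2.absdiff(a,b).max(2)>40)
E
```

```text
(no output)
```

View pics/topF.png

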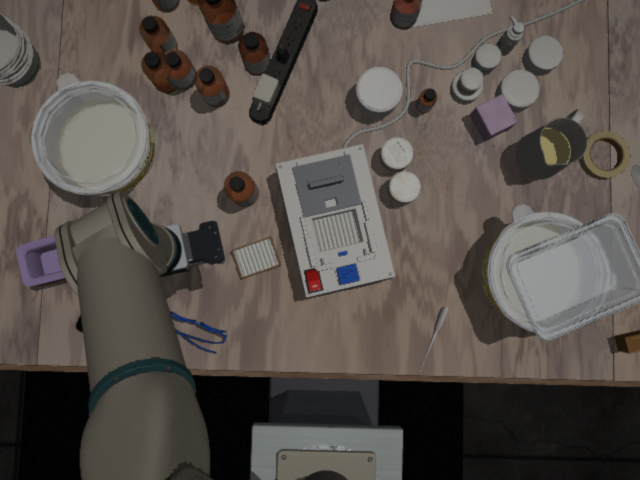

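The bottle (240,188), spare filter (257,258), the two jars near the unit (397,153 and 405,187) and the visible part of the goggles (200,335) are where they were at the start. The lid lies clear of the bay and the arm is touching nothing, so I am handing in.

```bash
python3 -c "
from cell import sign_off; print(sign_off())"
```

```text
the job is handed in; nothing more can be done
None
```

The change-over is done in the order asked, and I handed it in at about 15 s of the 45 s allowed. I used only shut fingertips and did not grip or lift the lid.

- **Rocker:** I pressed the front half down to its stop at about 22 N. The side view then showed the front half flat and the rear half raised.
- **Snap tab:** I pressed it in to its stop at about 12 N. The lid sprang free and travelled about 28 mm, more than the 12 mm described.
- **Lid:** I pushed it back by its ridge. In the last top view it lies square and flat, from about x = 7 to 112 mm in the unit's frame. The bay is fully uncovered, with about 7 mm to spare.
- **Surroundings:** by eye, the final picture shows the bottle, spare filter and the two jars near the unit where they started. The goggles were partly hidden by the arm, and their visible part had not moved. I did not do a numeric comparison.

**Disagreements:** with the jaws shut, the real fingertips sat about 39 mm above the reported TCP height. The side view showed this first, at 35–45 mm. The two contact heights fixed the value, and I used it for the later moves. My hand-picked housing corners also missed the given dimensions by 4–6 mm, with one side-view corner about 13 mm off. The tab and rocker positions agreed to within about 1.5 mm.

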